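# Index the repair turntable one hole on

## Robot

A 7-joint arm with a two-finger parallel gripper is mounted at the origin on the work surface. World frame = base frame: x ahead of the robot, y to its left, z up, the work surface at z = 0. Lengths are in m, angles in rad, forces in N, time in s.
With the tool pointing down it reaches from about 0.4 to 0.75 m from the base axis. Payload 19.5 kg.
Tool frame: the origin (TCP) lies midway between the tips of the shut fingers; the grasp point (between the pads) lies 19 mm behind it; z points along the fingers, y is the direction in which the jaws open and shut (so a half turn about z gives the same grasp; the last joint's range is limited). The gripper opens to 85 mm and grips with 20 to 120 N. Pads are 22 mm wide; open, the fingers measure 114 mm over their backs; the gripper's body (76 mm by 85 mm) begins 54 mm behind the grasp point. The pads swing forward as they close: fully open they stand 13 mm farther back than shut.
Start: joints at [-1.216, 0.707, -0.028, 1.485, 0.022, 0.951, -0.075], TCP at [0.222, 0.53, 0.231] pointing down, gripper open.
Joint ranges: [-2.71, 2.71], [-0.32, 2.16], [-1.57, 1.52], [0, 2.45], [-1.46, 4.6], [0, 2.02], [-2.83, 2.83]. Speed limits (rad/s): [1.89, 1.89, 2.57, 2.57, 3.01, 3.01, 3.01].

## Interface

Orientations are given as [roll, pitch, yaw] about the fixed x, y, z axes, in that order (R = Rz(yaw) Ry(pitch) Rx(roll)).
In Python, from bench import get_state, camera, job_done, boxes_of, trace gives the robot as it stands. The module is installed in compiled form; this text tells all that it offers.
- The arm moves only by the shell command python3 -m handwheel 'ROWS' [FORCE]. ROWS is JSON, a list of rows, each a list of 3 entries, a list of its own where there are three numbers: the turn, a rotation vector about the tool's x, y, z in degrees, then the shift along the tool's x, y, z in cm, then the closure, from 0 (fully open) to 1 (shut). A call has exactly 5 rows; each row is the pose to reach, as a shift and turn from the pose commanded when the call began, along the tool's axes at that moment; what a row does not reach only later rows make up. A row lasts 1/12 s, in which the tool goes at most 41.7 mm and 7.16 degrees, less where a joint would pass 70% of its speed; a pose out of reach is approached as far as the arm can. A call with a gripper value outside its range is refused whole. The fingers move at their own pace and stop on an object; FORCE is the grip in N (left out, the last holds). Time passes only in rows, so rows that repeat a pose let the fingers close, or fill a call up. It gives the time, the measured TCP pose, the force and the opening at its end, in the units of the state.
- get_state(): the state, without advancing time (a new reading comes with each control period).
- camera(name): name is "scene" or "side" or "wrist"; returns a dict with "image" (400x640x3 uint8, red, green, blue), "vertical_fov" (degrees; the focal length in pixels is half the picture's height over the tangent of half this angle, whatever the lens; pixels are square), "cx", "cy" (the principal point, pixels), "position" and "attitude" of the camera in the world. Camera axes: x right, y up, looking along -z (the intrinsics and any distortion apply to the point x, -y, -z); pixel columns grow to the right and rows downward; lengths in m; the calibration is good to about 2 mm. A picture is of the moment at which its call begins. There is no depth.
- job_done(): hands the job in, once; it reports no verdict.
Trained networks look in the newest picture that a camera, given by its name, has taken for a name from the list of things; names that differ only in an ending like _2 or _b are one class to them, and where a whole thing is asked for, a point or a joint stands for the part that bears it (a point fixed in the world has none). Each returns a list of dicts, best first, with "conf" (0 to 1); they miss things now and then, are a little off and sometimes report something else, mostly with a low value. They report only what shows in the picture. A call takes as long as a camera call. They do not tell look-alikes from the thing itself.
- boxes_of(camera, thing): "centre" ([x, y, z] in m, in the coordinates of the camera as it stood for that picture, good to about 4 mm: the middle of the surface that is visible of it).
- trace(camera, thing): "pixels" (400x640 bool, what is visible of it).
The state is a dict: "time": time; "joints": joint angles; "dq": joint speeds; "effort": joint torques, N m; "tool_pos": TCP position; "orientation": TCP orientation; "force": force on the tool from outside, world axes, zero at the start; "wrist_torque": the same for the moment, N m; "finger_gap": finger opening in m.
Only numpy, scipy, OpenCV 4.12 (cv2) and the standard library are available. Lean on these libraries where they do the work, as an engineer would, in place of code of your own. Each camera call takes 0.05 s, during which the arm holds its last target.

## Task

A small gear housing stands in the nest of the bench indexing table so that its cover screws can be done one after another. With your fingertips press the dished cap of the spring plunger down to free the table, turn the table to the very next hole counter-clockwise (seen from above), and let the plunger spring fully out again so that the table is locked in that hole, then take your hand clear. Only press and push: do not grip or force the plunger, leave the housing seated in its nest, pick nothing up, and leave the other things on the bench alone.

Things in the scene. Friction and masses are not known exactly. Their poses are not given: they have to be found in the camera images.
- indexer: Bench indexing table, bolted down. Origin on the bench on the vertical turning axis, z up; x points to the hole the plunger is in at the start, any heading. Round base 272 mm across, 42 mm high, its top a steel ring with 8 holes, 17 mm across, 45 deg apart at 110 mm radius, joined by a 9 mm circular slot. 3 lugs, 14 mm high, reach out to 170 mm. Faceplate on top: radius 82 mm, top at 66 mm.
- faceplate (a joint): Angle of the turning faceplate in rad: 0 = starting hole (play 0.015 either way), grows counter-clockwise seen from above; next hole at +0.785 (45 deg). It carries the nest with the housing and a steel index arm, 34 mm wide, 47 to 60 mm above the bench, out to 130 mm from the axis, that holds the plunger 110 mm from the axis. Once free it needs about 1 to 2 N of sideways push at the cap.
- plunger (a joint): How far the plunger is pressed down, m: 0 = out, table locked; 0.012 = fully in (firm stop). Spring: 4 N when out, 9 N when in. From 0.009 on, its collar is under the index ring and the table is free. Let go between holes, it stays down at 0.009, held by the ring, and the table still turns; its tapered nose springs up into a hole when within about 3 mm of it.
- plunger_top (a point): Centre of the dish floor of the black plunger cap, where to press; 90 mm above the bench when out, moves with plunger and table. Cap 50 mm across and 12 mm high, dish 42 mm across inside, rim 7 mm above this point. Under the cap, around the stem, a steel bushing 28 mm across, its top 72 mm above the bench.
- next_hole (a point): Centre of the next hole counter-clockwise, in the upper face of the index ring: 110 mm from the turning axis, 42 mm above the bench. Does not move. When the table is right the plunger stands over it.
- gearcase: The work: loose round cast-aluminium gear housing with 8 cover screws, origin at the centre of its underside, z up. Foot 100 mm across, cover 88 mm across at 39 mm height, thin shaft with brass pinion up to 56 mm. Stands on the faceplate in a low nest ring (104 mm inside, 114 mm outside, 8 mm high) and rides round with it. About 0.4 kg.
- test_meter: Bystander: black box-shaped test meter with a white dial, 85 x 130 x 36 mm, lying on the bench; origin at the centre of its underside.
- screw_jar: Bystander: glass jar with a black lid, 58 mm across, 75 mm high; origin at the centre of its underside.
- film_reel: Bystander: grey film reel lying flat, 120 mm across, 16 mm high; origin at the centre of its underside.
- screwdriver: Bystander: screwdriver with a wooden handle lying on the bench, 170 mm long, handle 26 mm thick; origin under its middle, on the bench.
Mind the look-alikes: they are no part of the job. What is meant by the gearcase is not orange, pink or purple, and is the larger of those in its own colour.

How it is judged:
On the way, in this order (a step that is already met when the one before it is completed fails the run):
1. the plunger is pressed in, freeing the table while it is still at the starting hole (value of joint plunger above 0.008 m and value of joint faceplate between -0.15 and 0.15 rad), for 0.05 s.
2. the table has left the starting hole, the plunger under the ring (value of joint plunger above 0.006 m and value of joint faceplate above 0.3 rad), for 0.05 s.
3. the plunger has sprung out in the next hole (value of joint plunger below 0.0025 m and value of joint faceplate between 0.745 and 0.825 rad), for 0.2 s.
At the end, for the whole second after the job is handed in: The table stands still in the hole one on, counter-clockwise from the start (0.785 rad, within 0.04 rad), the plunger fully out again (within 2 mm), and the gear housing upright and seated in its nest (within 6 mm of the axis, 3 mm in height) (value of joint plunger below 0.002 m and value of joint faceplate between 0.745 and 0.825 rad and velocity of joint faceplate between -0.03 and 0.03 rad/s and horizontal distance between gearcase and indexer below 0.006 m and z of gearcase in the frame of indexer between 0.063 and 0.069 m and angle between gearcase's own z axis and vertical below 0.05 rad); the robot touches nothing.
It fails at once if the table is turned the wrong way out of its hole, or carried well past the next hole (value of joint faceplate below -0.15 rad or value of joint faceplate above 1.1 rad).
It fails at once if the plunger is forced (over 90 N) (contact force between the fingers and plunger above 90 N).
It fails at once if the plunger cap is taken between the fingers (grasp point at the level of the cap, not above it) (z of the grasp point in the frame of plunger_top below 0.008 m and horizontal distance between the grasp point and plunger_top below 0.022 m).
It fails at once if the gear housing is lifted out of its nest (z of gearcase in the frame of indexer above 0.074 m).
It fails at once if a bystander is moved or picked up (distance of any of test_meter, screw_jar, film_reel from where it was at the start of the episode above 0.02 m or distance of screwdriver from where it was at the start of the episode above 0.025 m).
It also fails if it takes over 38 s, if anything falls off the work surface, if the arm or the gripper's body presses on something with over 40 N, if the wrist force passes 120 N, or if a joint passes its speed limit or range.

## Working session

There is one attempt and no reset: what is moved stays moved. The work goes in short steps, Python scripts to look and compute and a shell command to move; the robot and the scene stay as the last step left them, time stands still between calls to the robot, and variables do not carry over. Pictures are saved under pics/ and viewed, and the job is handed in when it is done.

```bash
mkdir -p pics
cat > h.py <<'E'
import numpy as np, cv2
from bench import *
from scipy.spatial.transform import Rotation as R
def rot(a):
    a=np.array(a,float)
    if a.shape==(3,3): return a
    if a.size==4: return R.from_quat(a).as_matrix()
    return R.from_euler('xyz',a).as_matrix()
def w(c,p): return np.array(c['position'])+rot(c['attitude'])@np.array(p)
def ray(c,u,v,z):
    f=200/np.tan(np.radians(c['vertical_fov'])/2)
    d=rot(c['attitude'])@np.array([(u-c['cx'])/f,-(v-c['cy'])/f,-1])
    p=np.array(c['position']); return p+d*(z-p[2])/d[2]
def px(c,P):
    f=200/np.tan(np.radians(c['vertical_fov'])/2)
    q=rot(c['attitude']).T@(np.array(P)-c['position']); return c['cx']+f*q[0]/-q[2], c['cy']-f*q[1]/-q[2]
def save(c,n): cv2.imwrite('pics/'+n,cv2.cvtColor(c['image'],cv2.COLOR_RGB2BGR))
E
python3 - <<'E'
from h import *
print(get_state())
for n in ['scene','side','wrist']:
    c=camera(n); save(c,n+'0.png'); print(n,{k:v for k,v in c.items() if k!='image'})
    for t in ['indexer','faceplate','plunger_top','gearcase','test_meter','screw_jar','film_reel','screwdriver']:
        for b in boxes_of(n,t): print(t,round(b['conf'],2),w(c,b['centre']).round(3),np.round(px(c,w(c,b['centre']))))
E
```

```text
{'time': 0.0, 'joints': array([-1.21572069,  0.70711549, -0.02765129,  1.48499348,  0.02200457,
        0.95088799, -0.07550798]), 'dq': array([ 0.00016277, -0.00146873, -0.0003247 ,  0.00137316, -0.00106822,
       -0.00095234, -0.00121781]), 'effort': array([ 1.29970999e-04, -8.83207512e+01,  1.23434991e+00, -2.36159778e+01,
        1.67894131e-02,  6.66063395e-03,  1.46731907e-07]), 'tool_pos': array([0.2220922 , 0.53009435, 0.23082128]), 'orientation': array([-3.14049072e+00,  1.66643053e-05,  2.74483780e+00]), 'force': array([-0.00435434,  0.85922952, -0.64817847]), 'wrist_torque': array([-0.04628536,  0.02049574, -0.02978775]), 'finger_gap': 0.0856035234482365}
scene {'vertical_fov': 53.93898690483186, 'cx': 324.28782880267306, 'cy': 205.3757223751279, 'position': array([1.19008857, 0.23932952, 0.83409905]), 'attitude': array([ 0.76125689, -0.00618762,  1.91187122])}
indexer 0.94 [0.633 0.008 0.046] [310. 248.]
faceplate 0.59 [0.6   0.018 0.068] [318. 234.]
plunger_top 0.79 [0.539 0.069 0.093] [345. 216.]
gearcase 0.97 [0.345 0.227 0.041] [417. 194.]
gearcase 0.96 [ 0.335 -0.15
[... 800 characters left out ...]
 [221. 219.]
gearcase 0.62 [ 0.571 -0.046  0.104] [346. 206.]
gearcase 0.61 [0.69  0.26  0.032] [311. 176.]
gearcase 0.58 [0.539 0.223 0.026] [281. 195.]
test_meter 0.68 [ 0.582 -0.42   0.037] [460. 300.]
screw_jar 0.6 [0.397 0.391 0.045] [214. 182.]
film_reel 0.83 [ 0.413 -0.406  0.011] [403. 340.]
screwdriver 0.44 [0.601 0.39  0.019] [268. 173.]
wrist {'vertical_fov': 58.28823545967498, 'cx': 317.88649770453816, 'cy': 202.80543437845773, 'position': array([0.15744766, 0.55866154, 0.372623  ]), 'attitude': array([-0.28266807,  0.00167001,  1.17539129])}
gearcase 0.74 [0.29  0.234 0.01 ] [105. 320.]
screw_jar 0.85 [0.375 0.423 0.044] [280. 344.]
film_reel 0.33 [0.373 0.422 0.046] [278. 343.]
```

View pics/scene0.png

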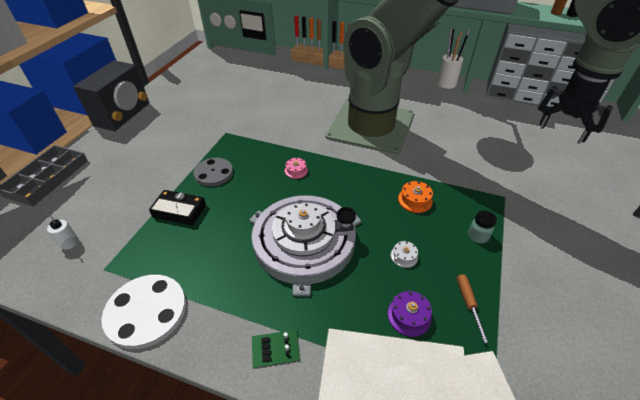

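View pics/side0.png

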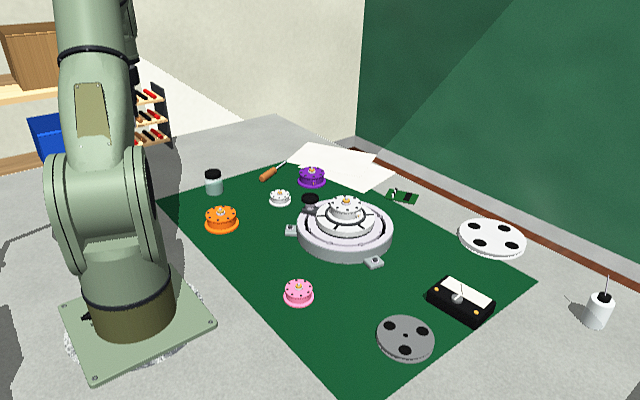

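Run:
```python
import cv2
a=cv2.imread('pics/scene0.png')[150:330,220:460]
cv2.imwrite('pics/crop0.png',cv2.resize(a,(800,600),interpolation=cv2.INTER_CUBIC))
a=cv2.imread('pics/side0.png')[150:300,240:440]
cv2.imwrite('pics/crop1.png',cv2.resize(a,(800,600),interpolation=cv2.INTER_CUBIC))
```

```text
(no output)
```

View pics/crop0.png

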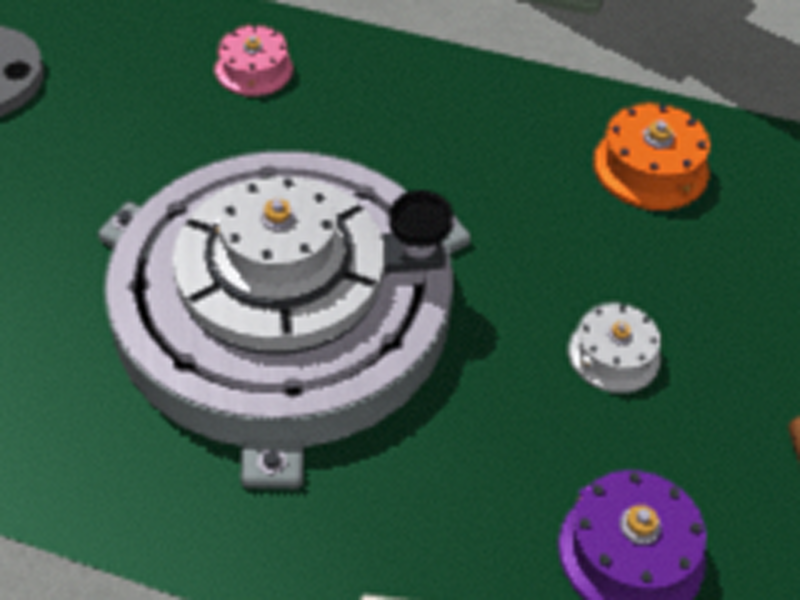

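View pics/crop1.png

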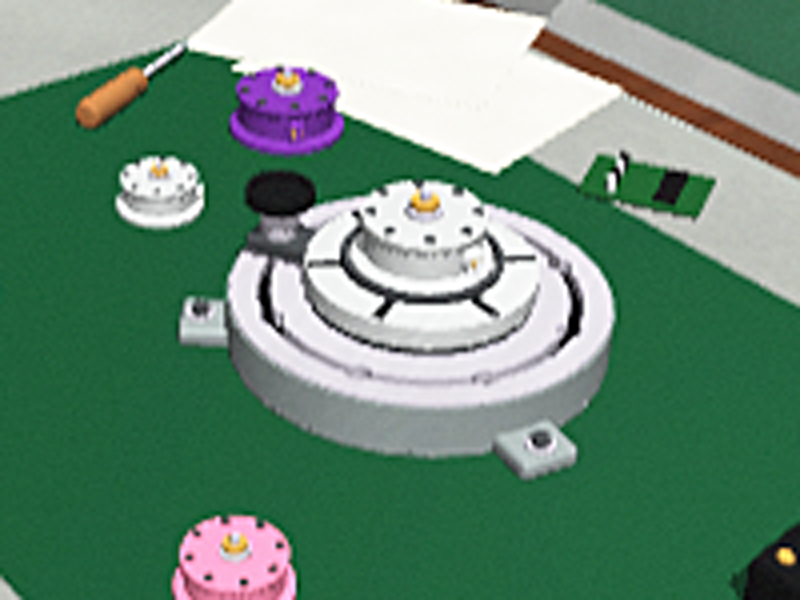

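Run:
```python
from h import *
cs=camera('scene'); cd=camera('side')
print('pinion',ray(cs,303.4,212.5,.12),ray(cd,346.5,200.7,.12))
for n,c in(('scene',cs),('side',cd)):
    m=trace(n,'plunger_top'); 
    for q in m: 
        v,u=np.nonzero(q['pixels']); print(n,q['conf'],u.min(),u.max(),v.min(),v.max())
print('cap',ray(cs,346.3,214,.097),ray(cd,310,197.2,.097))
# two-ray intersections
def tri(a,b):
    A=[];B=[]
    for c,(u,v) in((cs,a),(cd,b)):
        p=np.array(c['position']);d=ray(c,u,v,0)-p;d/=np.linalg.norm(d);M=np.eye(3)-np.outer(d,d);A.append(M);B.append(M@p)
    x=np.linalg.lstsq(np.vstack(A),np.hstack(B),rcond=None)[0];return x
print(tri((303.4,212.5),(346.5,200.7)),tri((346.3,214),(310,197.2)))
# holes in scene crop -> ring z .042
for u,v in [(268,172),(176,207),(138,287),(184,362),(293,388),(393,342),(365,191)]:
    print(ray(cs,220+u*.3,150+v*.3,.042).round(4))
```

```text
pinion [ 0.58775112 -0.02443677  0.12      ] [ 0.57197284 -0.04370589  0.12      ]
scene 0.55 336 356 206 233
side 0.52 301 318 192 203
cap [0.53616218 0.07135725 0.097     ] [0.52919568 0.06051156 0.097     ]
[ 0.58205536 -0.0295961   0.11080137] [0.53377889 0.06908389 0.09238593]
[ 0.4862 -0.0765  0.042 ]
[ 0.549  -0.1325  0.042 ]
[ 0.636  -0.1248  0.042 ]
[ 0.6889 -0.0617  0.042 ]
[0.6832 0.0225 0.042 ]
[0.6192 0.078  0.042 ]
[0.4792 0.0075 0.042 ]
```

The housing in the nest (scene pixel 304,219) is white. Of the two whites it is the larger; the small one at (405,253) on the bench is the look-alike, and the orange, pink and purple ones are ruled out. The crop confirms that it stands in the nest. The cap is at scene (346,214). Opposite pairs of holes give the axis at about (0.584, -0.027), the starting hole at about (0.533, 0.071) and the next hole at about (0.479, 0.008). I'll move over the cap and shut the fingers on the way.

```bash
python3 -m handwheel '[[[0,0,0],[-3.1,-2.0,0],1],[[0,0,0],[-6.2,-4.0,0],1],[[0,0,0],[-9.3,-6.0,0],1],[[0,0,0],[-12.4,-8.0,0],1],[[0,0,0],[-15.5,-10.0,0],1]]' 30
python3 -m handwheel '[[[0,0,0],[-3.1,-2.0,0],1],[[0,0,0],[-6.2,-4.0,0],1],[[0,0,0],[-9.3,-6.0,0],1],[[0,0,0],[-12.4,-8.0,0],1],[[0,0,0],[-15.5,-10.0,0],1]]' 30
```

```text
time: 1.97
tool_pos: [0.3272, 0.3767, 0.2314]
orientation: [3.141, 0.0, 2.745]
force: [1.4, -0.0, 0.1]
finger_gap: 0.0257
time: 2.38
tool_pos: [0.4316, 0.2244, 0.2314]
orientation: [3.141, 0.0, 2.745]
force: [0.8, 0.5, -0.2]
finger_gap: -0.0004
```

```bash
cat > l.py <<'E'
import sys
from h import *
t=sys.argv[1]
for n in sys.argv[2:]:
    c=camera(n); save(c,n+t+'.png'); print(n,{k:v for k,v in c.items() if k in('position','attitude')})
    for th in ['plunger_top','gearcase','indexer']:
        for b in boxes_of(n,th): print(th,round(b['conf'],2),w(c,b['centre']).round(4),np.round(px(c,w(c,b['centre']))))
print(get_state()['tool_pos'],get_state()['force'])
E
python3 l.py 1 wrist scene
```

```text
wrist {'position': array([0.36680717, 0.25274284, 0.37277919]), 'attitude': array([-0.28287997,  0.00140134,  1.17546575])}
plunger_top 0.67 [0.5446 0.0583 0.0922] [200. 364.]
gearcase 0.97 [0.3318 0.2243 0.0403] [273.  73.]
gearcase 0.69 [0.5301 0.2359 0.0262] [363. 254.]
gearcase 0.69 [0.6799 0.2663 0.0386] [438. 364.]
indexer 0.77 [ 0.4895 -0.0061  0.0365] [139. 306.]
scene {'position': array([1.19008857, 0.23932952, 0.83409905]), 'attitude': array([ 0.76125689, -0.00618762,  1.91187122])}
plunger_top 0.69 [0.5366 0.0736 0.0911] [347. 216.]
gearcase 0.97 [0.7233 0.2776 0.04  ] [409. 313.]
gearcase 0.92 [0.5491 0.2349 0.0233] [404. 253.]
gearcase 0.91 [0.3478 0.2268 0.0396] [417. 195.]
gearcase 0.72 [ 0.3384 -0.1528  0.0314] [296. 166.]
gearcase 0.66 [0.5986 0.0154 0.0678] [317. 233.]
indexer 0.67 [0.635  0.0057 0.0446] [309. 249.]
[0.43023505 0.22706262 0.23130504] [-0.57416179 -0.57529251 -0.19296459]
```

View pics/wrist1.png

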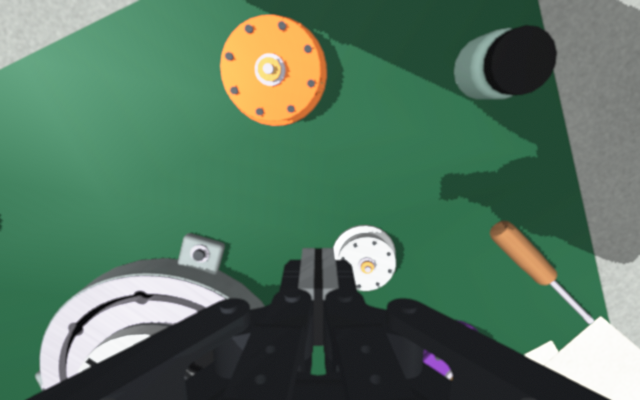

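Run:
```python
from h import *
c=camera('wrist')
print(ray(c,140,296,.042),ray(c,76,329,.042),ray(c,200,252,.014))
print(px(c,get_state()['tool_pos']),px(c,[.533,.07,.09]),px(c,[.479,.0075,.042]))
c=camera('scene');print(px(c,get_state()['tool_pos']))
a=c['image'][80:200,330:450];cv2.imwrite('pics/c2.png',cv2.cvtColor(cv2.resize(a,None,fx=5,fy=5,interpolation=2),cv2.COLOR_RGB2BGR))
c=camera('side');print(px(c,get_state()['tool_pos']))
a=c['image'][90:210,180:340];cv2.imwrite('pics/c3.png',cv2.cvtColor(cv2.resize(a,None,fx=5,fy=5,interpolation=2),cv2.COLOR_RGB2BGR))
```

```text
[0.47621039 0.00862963 0.042     ] [ 0.48460945 -0.07504924  0.042     ] [0.4637117  0.07542554 0.014     ]
(np.float64(315.4299038220704), np.float64(268.65331516096046)) (np.float64(203.75195885235917), np.float64(350.77635628867534)) (np.float64(140.42473746587953), np.float64(298.56600059109246))
(np.float64(424.6572575421836), np.float64(161.41746027831726))
(np.float64(246.35404864282276), np.float64(142.0166648780327))
```

View pics/c2.png

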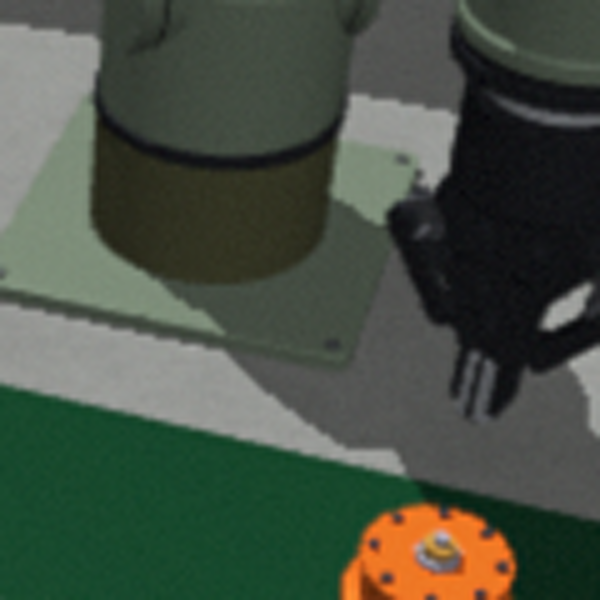

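View pics/c3.png

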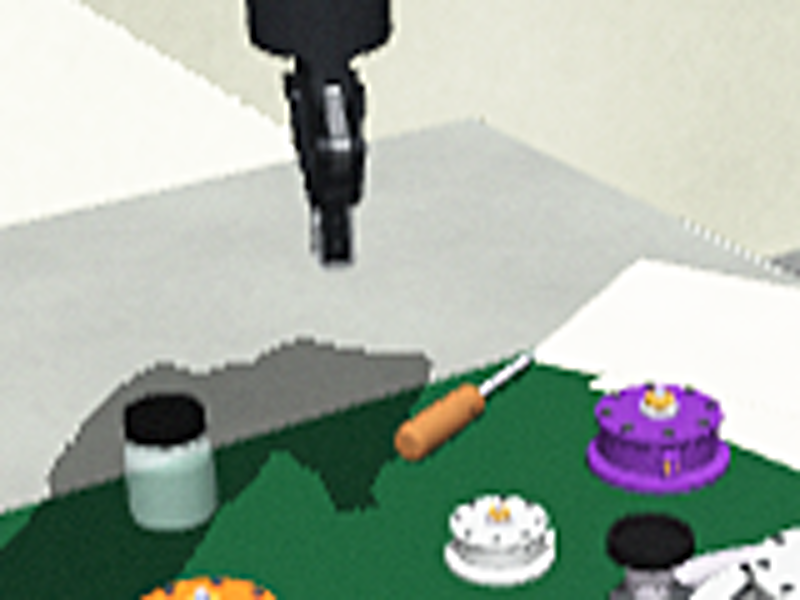

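```bash
cat > d.py <<'E'
import sys
from h import *
s=get_state(); t=np.array([float(a) for a in sys.argv[1:4]])
print(s['time'],s['tool_pos'],s['force'],s['orientation'],'tool shift cm',(rot(s['orientation']).T@(t-s['tool_pos'])*100).round(2))
E
python3 d.py .533 .070 .13
```

```text
2.9333 [0.43047816 0.22663601 0.23127524] [ 0.26150169 -0.72033729  0.7154998 ] [-3.14146973e+00 -6.58389836e-05  2.74601620e+00] tool shift cm [-15.5  -10.5   10.13]
```

```bash
python3 -m handwheel '[[[0,0,0],[-3.1,-2.1,0],1],[[0,0,0],[-6.2,-4.2,0],1],[[0,0,0],[-9.3,-6.3,0],1],[[0,0,0],[-12.4,-8.4,0],1],[[0,0,0],[-15.5,-10.5,0],1]]'
python3 -m handwheel '[[[0,0,0],[0,0,2.5],1],[[0,0,0],[0,0,5],1],[[0,0,0],[0,0,7.5],1],[[0,0,0],[0,0,10.1],1],[[0,0,0],[0,0,10.1],1]]'
python3 l.py 2 scene side wrist
python3 d.py .533 .07 .105
python3 - <<'E'
from h import *
s=get_state()['tool_pos']
for n,(u,v) in (('scene',(300,160)),('side',(270,150))):
    c=camera(n);print(n,px(c,s));a=c['image'][v:v+90,u:u+90]
    cv2.imwrite('pics/z_%s.png'%n,cv2.cvtColor(cv2.resize(a,None,fx=6.5,fy=6.5,interpolation=2),cv2.COLOR_RGB2BGR))
E
```

```text
time: 3.35
tool_pos: [0.5339, 0.0679, 0.2314]
orientation: [-3.142, 0.0, 2.745]
force: [0.9, 1.3, 0.1]
finger_gap: -0.0004
time: 3.77
tool_pos: [0.5314, 0.0694, 0.1267]
orientation: [-3.139, -0.005, 2.745]
force: [-0.4, 0.3, -2.2]
finger_gap: -0.0
scene {'position': array([1.19008857, 0.23932952, 0.83409905]), 'attitude': array([ 0.76125689, -0.00618762,  1.91187122])}
plunger_top 0.69 [0.5388 0.07   0.0933] [345. 216.]
gearcase 0.88 [0.3473 0.2249 0.0373] [416. 196.]
gearcase 0.82 [ 0.5958 -0.0204  0.1057] [304. 219.]
gearcase 0.69 [0.7225 0.2798 0.0383] [410. 314.]
gearcase 0.59 [ 0.3338 -0.1522  0.0312] [296. 165.]
gearcase 0.57 [0.5507 0.2328 0.0257] [404. 253.]
indexer 0.58 [0.6332 0.0047 0.0459] [308. 248.]
side {'position': array([-0.1403593 , -0.78551193,  0.7185815 ]), 'attitude': array([ 1.02143684, -0.01740492, -0.66323318])}
plunger_top 0.73 [0.5349 0.0685 0.0876] [310. 198.]
gearcase 0.88 [0.3163 0.1993 0.0368] [221. 218.]
gearcase 0.81 [ 0.5722 -0.0467  0.1041] [347. 206.]
gearcase 0.81 [0.5375 0.223  0.0266] [280. 195.]
gearcase 0.7 [ 0.3183 -0.1702  0.0232] [299. 292.
[... 206 characters left out ...]
3196]), 'attitude': array([-2.83915443e-01,  9.18128842e-04,  1.17539031e+00])}
plunger_top 0.56 [0.5309 0.0728 0.0918] [320. 228.]
gearcase 0.88 [0.5404 0.2256 0.0282] [537. 125.]
gearcase 0.84 [ 0.5462 -0.0195  0.0758] [191. 295.]
gearcase 0.69 [0.6828 0.253  0.0246] [611. 284.]
gearcase 0.48 [0.5317 0.0757 0.0896] [326. 226.]
[0.53326942 0.06926985 0.13056088] [-0.37260402  0.26858399 -0.0845072 ]
4.3667 [0.53326942 0.06926985 0.13056088] [-0.37260402  0.26858399 -0.0845072 ] [3.14155249e+00 2.86800360e-04 2.74476061e+00] tool shift cm [0.05 0.06 2.56]
scene (np.float64(346.4759478301688), np.float64(203.86907117160482))
side (np.float64(309.4178975224206), np.float64(185.11418992340325))
```

View pics/z_scene.png

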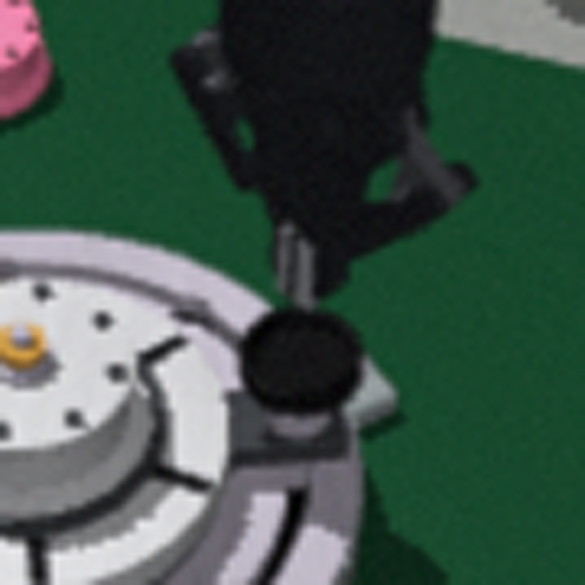

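View pics/z_side.png

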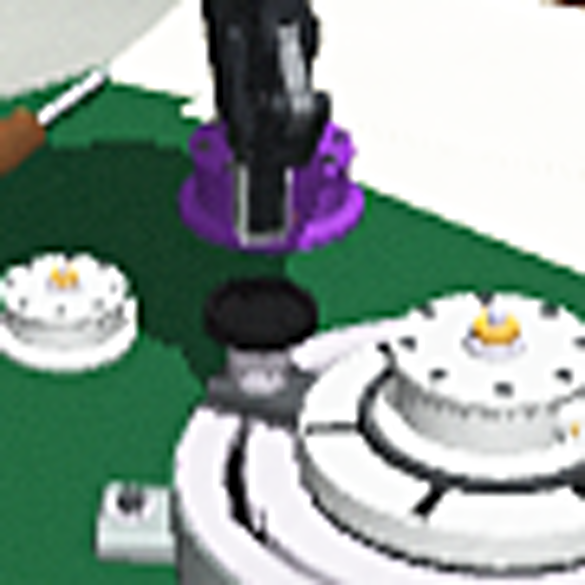

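View pics/wrist2.png

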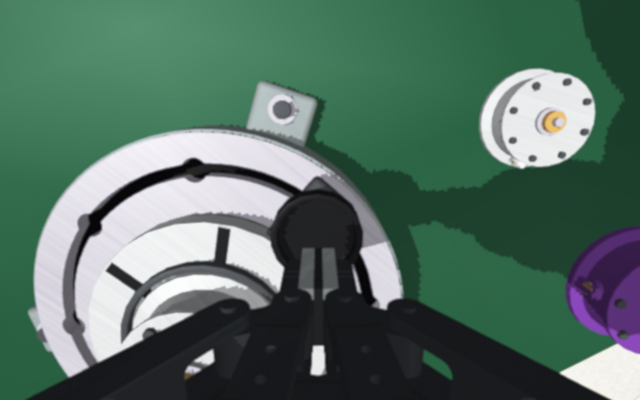

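Run:
```python
from h import *
c=camera('wrist')
e=ray(c,317,191,.097); print('edge',e, e+.025*np.array([.922,-.387,0]))
for q in [(271,232),(362,232)]: print(ray(c,*q,.095))
print(ray(c,195,170,.042),ray(c,90,225,.042),ray(c,73,325,.042))
c=camera('scene')
for C in ([.533,.07],[.531,.071],[.535,.07]):
    t=np.linspace(0,6.28,60); P=np.array([px(c,[C[0]+.025*np.cos(a),C[1]+.025*np.sin(a),.097]) for a in t]); print(C,P.min(0),P.max(0))
a=c['image'];g=a.max(2)<45
sub=g[206:225,325:370];v,u=np.nonzero(sub);print(u.min()+325,u.max()+325)
for r in range(204,228): print(r,''.join('#' if x else '.' for x in g[r,330:362]))
c=camera('side');P=np.array([px(c,[.533+.025*np.cos(a),.07+.025*np.sin(a),.097]) for a in t]); print(P.min(0),P.max(0))
g=c['image'].max(2)<45
for r in range(190,206): print(r,''.join('#' if x else '.' for x in g[r,296:326]))
```

```text
edge [0.50931629 0.07978418 0.097     ] [0.53236629 0.07010918 0.097     ]
[0.52098892 0.04868264 0.095     ]
[0.53938452 0.09283062 0.095     ]
[0.47866693 0.00639293 0.042     ] [ 0.48478299 -0.077502    0.042     ] [ 0.54710156 -0.13229858  0.042     ]
[0.533, 0.07] [336.3399411  205.88266383] [355.98622859 220.3708707 ]
[0.531, 0.071] [336.95906983 205.45164103] [356.58569109 219.90889167]
[0.535, 0.07] [336.09260961 206.4100413 ] [355.76397336 220.93600748]
325 361
204 ..............#...####..........
205 ..................###...........
206 ................................
207 .............###................
208 ...........###########..........
209 ..........#############.........
210 .........###############........
211 ........#################.......
212 .......##################.......
213 .......###################......
214 .......###################......
215 .......##################.......
216 .......##################.......
217 .......##################.......
218 ........#################.......
219 ........#################.......
220 ........################.....
[... 178 characters left out ...]
.....###..
226 ....................###...##....
227 ...........##......####.........
[300.2098504  191.16059917] [317.80824939 199.90099753]
190 ..............................
191 ..............................
192 .............#................
193 .........##########...........
194 .......#############..........
195 ......################........
196 ......################........
197 .....##################.......
198 .....##################.......
199 .....##################.......
200 .....##################.......
201 ......################........
202 .......#############..........
203 ........#.########............
204 ..............................
205 ..............................
```

```bash
python3 -m handwheel '[[[0,0,0],[0,0,1],1],[[0,0,0],[0,0.05,2],1],[[0,0,0],[0.05,0.05,3],1],[[0,0,0],[0.05,0.05,3.7],1],[[0,0,0],[0.05,0.05,3.7],1]]'
python3 -m handwheel '[[[0,0,0],[0,0,0.2],1],[[0,0,0],[0,0,0.4],1],[[0,0,0],[0,0,0.6],1],[[0,0,0],[0,0,0.8],1],[[0,0,0],[0,0,0.8],1]]'; python3 d.py .533 .07 .0785
```

```text
time: 5.03
tool_pos: [0.5321, 0.0699, 0.0914]
orientation: [-3.14, -0.002, 2.745]
force: [0.9, 0.6, -0.3]
finger_gap: -0.0004
time: 5.45
tool_pos: [0.5331, 0.0699, 0.0853]
orientation: [3.141, 0.0, 2.745]
force: [-0.9, 0.5, 5.5]
finger_gap: 0.0
5.45 [0.53307571 0.06994737 0.08531819] [-0.91956936  0.51992779  5.53757231] [3.14142486e+00 3.95997523e-04 2.74473737e+00] tool shift cm [0.01 0.   0.68]
```

```bash
python3 -m handwheel '[[[0,0,0],[0,0,0.2],1],[[0,0,0],[0,0,0.4],1],[[0,0,0],[0,0,0.55],1],[[0,0,0],[0,0,0.65],1],[[0,0,0],[0,0,0.65],1]]'; python3 d.py .533 .07 .0785
```

```text
time: 5.87
tool_pos: [0.5332, 0.07, 0.0791]
orientation: [3.141, 0.001, 2.745]
force: [-0.9, 0.8, 7.8]
finger_gap: 0.0003
5.8667 [0.53320852 0.07002308 0.07908275] [-0.93596809  0.83025174  7.78118814] [3.14117108e+00 6.93470758e-04 2.74477285e+00] tool shift cm [ 0.02 -0.01  0.06]
```

Run:
```python
from h import *
s=get_state();A=np.array([.5835,-.0275]);p=s['tool_pos'];Rt=rot(s['orientation'])
r=p[:2]-A;print(np.linalg.norm(r),np.degrees(np.arctan2(r[1],r[0])))
r=r*.11/np.linalg.norm(r)
for d in range(0,49,3):
    a=np.radians(d);q=A+np.array([[np.cos(a),-np.sin(a)],[np.sin(a),np.cos(a)]])@r
    print(d,q.round(4),(Rt.T@np.append(q-p[:2],0)*100).round(2))
```

```text
0.10972686333331326 117.27961497680745
0 [0.5331 0.0703] [ 0.02  0.02 -0.  ]
3 [0.528  0.0675] [ 0.38 -0.43 -0.  ]
6 [0.5231 0.0645] [ 0.71 -0.9  -0.  ]
9 [0.5184 0.0612] [ 1.02 -1.39 -0.  ]
12 [0.5139 0.0576] [ 1.31 -1.89 -0.  ]
15 [0.5095 0.0539] [ 1.56 -2.4  -0.  ]
18 [0.5053 0.0499] [ 1.79 -2.93 -0.  ]
21 [0.5014 0.0457] [ 1.99 -3.47 -0.  ]
24 [0.4977 0.0413] [ 2.17 -4.02 -0.  ]
27 [0.4942 0.0367] [ 2.31 -4.58 -0.  ]
30 [0.491 0.032] [ 2.43 -5.14 -0.  ]
33 [0.488 0.027] [ 2.51 -5.71 -0.  ]
36 [0.4852 0.022 ] [ 2.57 -6.29 -0.  ]
39 [0.4828 0.0168] [ 2.59 -6.86 -0.  ]
42 [0.4806 0.0114] [ 2.59 -7.44 -0.  ]
45 [0.4787 0.006 ] [ 2.55 -8.01 -0.01]
48 [0.4771 0.0005] [ 2.49 -8.58 -0.01]
```

```bash
python3 -m handwheel '[[[0,0,0],[0.36,-0.43,0.03],1],[[0,0,0],[0.7,-0.9,0.03],1],[[0,0,0],[1.01,-1.39,0.03],1],[[0,0,0],[1.3,-1.89,0.03],1],[[0,0,0],[1.55,-2.4,0.03],1]]'; python3 d.py .5095 .0539 .0785; python3 l.py 3 wrist
```

```text
time: 6.28
tool_pos: [0.5097, 0.054, 0.079]
orientation: [3.141, 0.001, 2.745]
force: [-0.1, 2.2, 8.0]
finger_gap: -0.0001
6.2833 [0.50969038 0.05397779 0.07902335] [-0.05519965  2.23840202  8.00432388] [3.14052605e+00 1.30732038e-03 2.74505132e+00] tool shift cm [ 0.01 -0.01  0.05]
wrist {'position': array([0.44469242, 0.0822325 , 0.22029079]), 'attitude': array([-2.84006283e-01,  5.17440695e-04,  1.17567008e+00])}
plunger_top 0.56 [0.4994 0.0639 0.0804] [328. 241.]
gearcase 0.88 [0.5312 0.2154 0.024 ] [603. 153.]
gearcase 0.56 [ 0.5425 -0.0191  0.0746] [204. 372.]
indexer 0.84 [ 0.494  -0.0016  0.0358] [213. 244.]
[0.50952555 0.05369697 0.07896525] [-1.35801754  0.47146982  8.83074338]
```

View pics/wrist3.png

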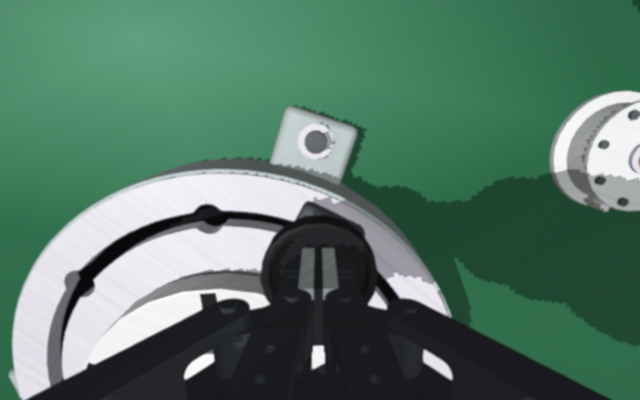

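The table turns with the cap: its rim spans about u 262–376 and the tips are still in the dish. Carrying on.

```bash
python3 -m handwheel '[[[0,0,0],[0.23,-0.53,0],1],[[0,0,0],[0.43,-1.07,0],1],[[0,0,0],[0.61,-1.62,0],1],[[0,0,0],[0.75,-2.18,0],1],[[0,0,0],[0.87,-2.74,0],1]]'; python3 -m handwheel '[[[0,0,0],[0.06,-0.4,0],1],[[0,0,0],[0.11,-0.8,0],1],[[0,0,0],[0.13,-1.2,0],1],[[0,0,0],[0.15,-1.6,0],1],[[0,0,0],[0.16,-1.9,0],1]]';python3 l.py 4 wrist scene; python3 d.py .4787 .006 .0785
```

```text
time: 6.9
tool_pos: [0.4911, 0.032, 0.079]
orientation: [3.141, 0.001, 2.745]
force: [-0.0, 1.1, 7.5]
finger_gap: 0.0002
time: 7.32
tool_pos: [0.4822, 0.0149, 0.0789]
orientation: [3.141, 0.001, 2.745]
force: [0.0, 0.9, 8.7]
finger_gap: -0.0
wrist {'position': array([0.41726806, 0.0431946 , 0.22022331]), 'attitude': array([-2.83673823e-01,  1.01627449e-03,  1.17542294e+00])}
plunger_top 0.59 [0.4732 0.0265 0.0777] [333. 240.]
gearcase 0.83 [0.5351 0.2033 0.0043] [633. 178.]
gearcase 0.53 [ 0.5397 -0.0074  0.0712] [319. 373.]
gearcase 0.45 [ 0.3446 -0.1313  0.0013] [-4. 98.]
indexer 0.65 [0.4797 0.0289 0.0365] [338. 220.]
indexer 0.37 [0.4756 0.0276 0.0787] [337. 245.]
scene {'position': array([1.19008857, 0.23932952, 0.83409905]), 'attitude': array([ 0.76125689, -0.00618762,  1.91187122])}
plunger_top 0.57 [0.4967 0.0294 0.0807] [335. 204.]
gearcase 0.93 [0.55   0.2334 0.0238] [404. 253.]
gearcase 0.76 [0.7241 0.2817 0.0413] [411. 314.]
gearcase 0.71 [ 0.5927 -0.0218  0.1036] [304. 219.]
gearcase 0.7 [0.346  0.2252 0.0404] [416. 195.]
gearcase 0.63 [ 0.3391 -0.1519  0.0308] [296. 166.]
gearcase 0.57 [0.493  0.0293 0.0774] [336. 204.]
indexer 0.97 [0.6335 0.0045 0.0437] [308. 249.]
indexer 0.35 [ 0.5939 -0.0211  0.105 ] [304. 219.]
[0.48223443 0.0148611  0.07891954] [-0.23466663 -0.45676043  7.81764972]
7.7167 [0.48223443 0.0148611  0.07891954] [-0.23466663 -0.45676043  7.81764972] [3.14137957e+00 9.40672312e-04 2.74464008e+00] tool shift cm [-0.02 -0.95  0.04]
```

View pics/wrist4.png

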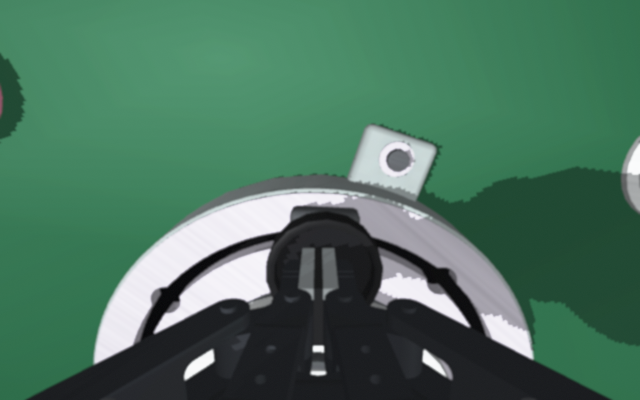

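The cap (u 268–382, centre 325) now trails the tips (u≈317) by about 3 mm. I'll ease the pressure off but keep the tips inside the rim, so the rim is pushed and the nose can spring up when it reaches the hole.

```bash
python3 -m handwheel '[[[0,0,0],[0,0,-0.2],1],[[0,0,0],[0,0,-0.4],1],[[0,0,0],[0,-0.15,-0.4],1],[[0,0,0],[0,-0.3,-0.4],1],[[0,0,0],[0,-0.45,-0.4],1]]';python3 l.py 5 wrist; python3 d.py .4787 .006 .0785
```

```text
time: 8.13
tool_pos: [0.4801, 0.0106, 0.0824]
orientation: [-3.141, -0.0, 2.745]
force: [0.3, -0.7, -0.6]
finger_gap: -0.0002
wrist {'position': array([0.41533296, 0.03898359, 0.22378626]), 'attitude': array([-0.28262745,  0.00174268,  1.17533692])}
plunger_top 0.64 [0.4766 0.0282 0.0783] [350. 243.]
gearcase 0.68 [ 0.5407 -0.0109  0.0741] [323. 376.]
gearcase 0.66 [0.5335 0.2019 0.0049] [634. 176.]
gearcase 0.65 [ 0.3473 -0.1294  0.005 ] [ 10. 102.]
indexer 0.79 [0.4833 0.0295 0.0388] [350. 225.]
[0.48017073 0.01077694 0.0824402 ] [0.44629724 0.43827858 0.51169294]
8.3333 [0.48017073 0.01077694 0.0824402 ] [0.44629724 0.43827858 0.51169294] [-3.14147970e+00 -6.83699156e-05  2.74461459e+00] tool shift cm [-0.05 -0.5   0.39]
```

View pics/wrist5.png

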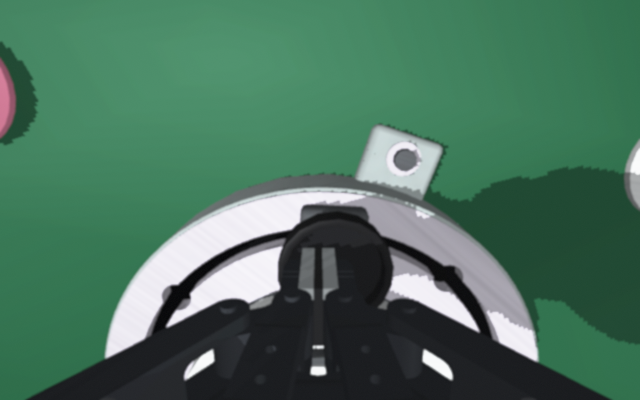

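Run:
```python
from h import *
c=camera('wrist')
A=np.array([.5835,-.0275])
for d in (117-0,162,207): print(d,px(c,[*(A+.11*np.array([np.cos(np.radians(d)),np.sin(np.radians(d))])),.042]))
for q in [(178,296),(447,277)]:
    x=ray(c,*q,.042); r=x[:2]-A; print(x,np.linalg.norm(r),np.degrees(np.arctan2(r[1],r[0])))
x=ray(c,335,265,.088);r=x[:2]-A; print(x,np.linalg.norm(r),np.degrees(np.arctan2(r[1],r[0])))
for q in [(301,207),(367,207),(335,207)]:
    x=ray(c,*q,.06); r=x[:2]-A; print(x,np.linalg.norm(r),np.degrees(np.arctan2(r[1],r[0])))
```

```text
117 (np.float64(451.0131415136875), np.float64(278.37982312508234))
162 (np.float64(307.9984041906173), np.float64(235.36119856779487))
207 (np.float64(177.62875871286263), np.float64(298.07493069971656))
[ 0.48439284 -0.07659307  0.042     ] 0.11059999647867438 -153.64832692832692
[0.53186945 0.06868237 0.042     ] 0.10916392180255648 118.22683329043807
[0.47923489 0.01993607 0.088     ] 0.11454865543037109 155.53653734114337
[0.45800132 0.01232071 0.06      ] 0.13166475147538312 162.39577503055497
[0.47011677 0.04138077 0.06      ] 0.1326661848463409 148.72114959016633
[0.46424361 0.02729342 0.06      ] 0.13124178582915005 155.3231587485474
```

Arm at 155.4°, hole at about 162°: about 12 mm to go. The tips still have about 4 mm of free play to the rim. Creeping on.

```bash
python3 -m handwheel '[[[0,0,0],[0,-0.2,0],1],[[0,0,0],[0,-0.4,0],1],[[0,0,0],[0,-0.6,0],1],[[0,0,0],[-0.03,-0.8,0],1],[[0,0,0],[-0.05,-1.0,0],1]]';python3 l.py 6 wrist
```

```text
time: 8.8
tool_pos: [0.477, 0.0018, 0.0825]
orientation: [3.141, 0.0, 2.745]
force: [0.9, 4.3, -0.5]
finger_gap: -0.0001
wrist {'position': array([0.412131 , 0.0300208, 0.2238633]), 'attitude': array([-2.83009975e-01,  5.89486154e-04,  1.17596135e+00])}
plunger_top 0.6 [0.4791 0.0243 0.0773] [364. 249.]
gearcase 0.56 [ 0.3464 -0.1346  0.0032] [ 19. 103.]
gearcase 0.48 [ 0.5369 -0.02    0.0728] [322. 374.]
indexer 0.94 [0.4825 0.0299 0.0353] [367. 220.]
[0.47689287 0.00146455 0.08254699] [0.9831631  2.38584964 0.49918668]
```

View pics/wrist6.png

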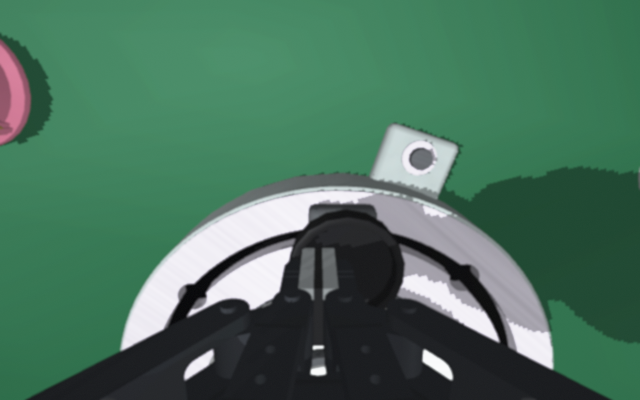

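```bash
cat > a.py <<'E'
import sys
from h import *
c=camera('wrist');A=np.array([.5835,-.0275])
for u in map(float,sys.argv[2:]):
    x=ray(c,u,float(sys.argv[1]),.06);r=x[:2]-A;print(u,np.linalg.norm(r),np.degrees(np.arctan2(r[1],r[0])))
E
python3 a.py 206 310 376 343
python3 -m handwheel '[[[0,0,0],[-0.01,-0.12,0],1],[[0,0,0],[-0.02,-0.24,0],1],[[0,0,0],[-0.03,-0.36,0],1],[[0,0,0],[-0.04,-0.48,0],1],[[0,0,0],[-0.05,-0.6,0],1]]';python3 l.py 7 wrist
```

```text
310.0 0.13213163244252005 164.79659452774376
376.0 0.13181249706207304 151.09774727811018
343.0 0.13103016035967674 157.9545698260602
time: 9.47
tool_pos: [0.4753, -0.0046, 0.0828]
orientation: [3.142, 0.001, 2.745]
force: [2.5, 1.0, 7.0]
finger_gap: -0.0001
wrist {'position': array([0.41036602, 0.0237873 , 0.22403835]), 'attitude': array([-0.28364402,  0.00156825,  1.17531043])}
plunger_top 0.62 [0.4748 0.0168 0.0781] [360. 246.]
gearcase 0.89 [ 0.3396 -0.1307  0.0059] [26. 88.]
gearcase 0.49 [ 0.5388 -0.0243  0.07  ] [328. 373.]
indexer 0.67 [0.4769 0.0173 0.0819] [364. 253.]
indexer 0.6 [0.4843 0.0305 0.037 ] [381. 222.]
[ 0.47523414 -0.00484934  0.08278091] [ 2.18047666 -1.01359536  7.92346042]
```

View pics/wrist7.png

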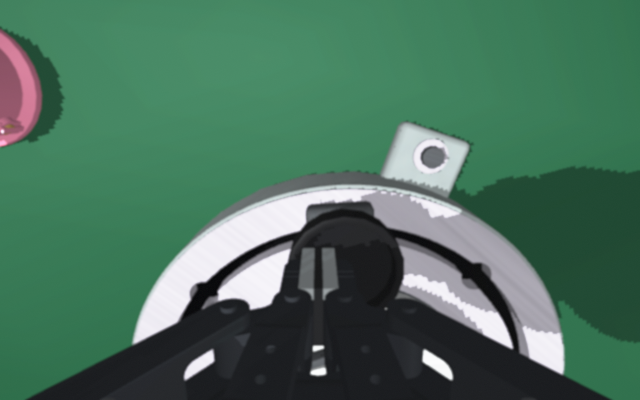

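The vertical force jumped to 7–8 N, so the nose has sprung up against the tips at the hole. I'll rise slowly and watch the force.

```bash
python3 a.py 206 307 373; python3 -m handwheel '[[[0,0,0],[0,0,-0.15],1],[[0,0,0],[0,0,-0.3],1],[[0,0,0],[0,0,-0.5],1],[[0,0,0],[0,0,-0.5],1],[[0,0,0],[0,0,-0.5],1]]'; python3 -m handwheel '[[[0,0,0],[0,0,-0.15],1],[[0,0,0],[0,0,-0.3],1],[[0,0,0],[0,0,-0.45],1],[[0,0,0],[0,0,-0.45],1],[[0,0,0],[0,0,-0.45],1]]';python3 l.py 8 wrist side scene
```

```text
307.0 0.1324217479033419 168.23519784667417
373.0 0.13020454073154528 154.48158780046185
time: 10.13
tool_pos: [0.4751, -0.0048, 0.0878]
orientation: [-3.141, 0.001, 2.744]
force: [2.8, -1.5, 6.0]
finger_gap: -0.0002
time: 10.55
tool_pos: [0.4746, -0.0044, 0.092]
orientation: [-3.141, -0.001, 2.745]
force: [0.3, 0.3, -0.7]
finger_gap: 0.0
wrist {'position': array([0.4099685 , 0.02400011, 0.23336147]), 'attitude': array([-0.28214904,  0.00197231,  1.17533355])}
plunger_top 0.64 [0.4746 0.0157 0.089 ] [358. 249.]
gearcase 0.65 [ 0.5388 -0.0231  0.0734] [330. 366.]
gearcase 0.6 [ 0.3392 -0.1325  0.0085] [32. 90.]
indexer 0.66 [0.4817 0.031  0.0356] [378. 213.]
side {'position': array([-0.1403593 , -0.78551193,  0.7185815 ]), 'attitude': array([ 1.02143684, -0.01740492, -0.66323318])}
plunger_top 0.49 [ 0.4721 -0.001   0.0913] [307. 215.]
gearcase 0.93 [0.3166 0.2018 0.0376] [220. 217.]
gearcase 0.83 [0.5355 0.2261 0.0291] [279. 194.]
gearcase 0.58 [ 0.3157 -0.1695  0.0244] [298. 292.]
gearcase 0.57 [ 0.5693 -0.0475  0.0998] [346. 208.]
gearcase 0.42 [0.7104 0.239  0.0055] [319. 184.]
indexer 0.82 [ 0.529  -0.0859  0.0398] [343. 238.]
scene {'position': array([1.19008857, 0.23932952, 0.83409905]), 'attitude': array([ 0.76125689, -0.00618762,  1.91187122])}
plunger_top 0.55 [0.4875 0.0131 0.0913] [331. 197.]
gearcase 0.9 [0.5521 0.2354 0.0255] [405. 253.]
gearcase 0.78 [0.7237 0.2778 0.0365] [409. 314.]
gearcase 0.72 [ 0.3364 -0.1531  0.0292] [296. 166.]
gearcase 0.66 [0.3486 0.2276 0.0394] [417. 196.]
gearcase 0.63 [ 0.5925 -0.0205  0.1059] [304. 218.]
indexer 0.96 [0.6327 0.0034 0.0441] [308. 248.]
[ 0.47489575 -0.00432211  0.09199367] [-0.3025225  -0.34604604 -0.01740543]
```

View pics/wrist8.png

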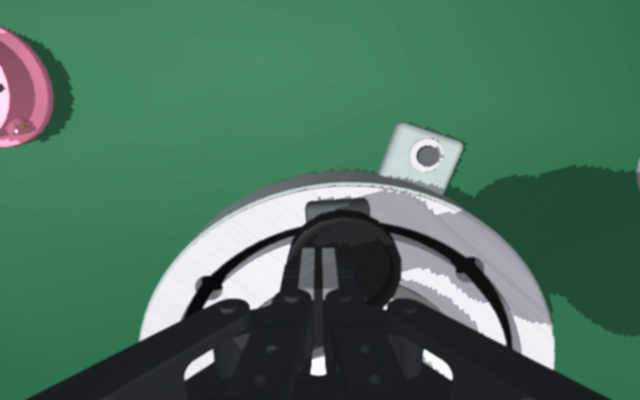

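Force was 6 N at z 0.088 and zero at 0.092, so the plunger followed the tips out. The index arm reads 161.4°, against 162° expected. Clearing the hand straight up and then away.

```bash
python3 -m handwheel '[[[0,0,0],[0,0.05,-0.8],1],[[0,0,0],[0,0.05,-2.5],1],[[0,0,0],[0,0.05,-5],1],[[0,0,0],[0,0.05,-8],1],[[0,0,0],[0,0.05,-11],1]]'; python3 -m handwheel '[[[0,0,0],[3,3,0],1],[[0,0,0],[5,6,0],1],[[0,0,0],[7,9,0],1],[[0,0,0],[7,12,0],1],[[0,0,0],[7,15,0],1]]'; python3 l.py 9 scene side wrist
python3 - <<'E'
from h import *
for n,(u,v) in (('scene',(240,160)),('side',(270,165))):
    c=camera(n);a=c['image'][v:v+120,u:u+150]
    cv2.imwrite('pics/e_%s.png'%n,cv2.cvtColor(cv2.resize(a,None,fx=5,fy=5,interpolation=2),cv2.COLOR_RGB2BGR))
    g=c['image'].max(2)<45
    A=np.array([.5835,-.0275]);C=A+.11*np.array([np.cos(np.radians(162)),np.sin(np.radians(162))])
    for z in(.097,.088):
        P=np.array([px(c,[*(C+.025*np.array([np.cos(t),np.sin(t)])),z]) for t in np.linspace(0,6.28,60)]);print(n,z,P.min(0),P.max(0))
    u0,v0=map(int,P.mean(0))
    for r in range(v0-13,v0+16): print(r,''.join('#' if x else '.' for x in g[r,u0-18:u0+18]),u0-18)
E
```

```text
time: 11.57
tool_pos: [0.4747, -0.0038, 0.2038]
orientation: [-3.141, -0.001, 2.745]
force: [0.6, -0.6, 0.8]
finger_gap: -0.0001
time: 11.98
tool_pos: [0.4681, 0.1635, 0.203]
orientation: [3.141, 0.0, 2.746]
force: [0.1, -0.9, 0.2]
finger_gap: -0.0001
scene {'position': array([1.19008857, 0.23932952, 0.83409905]), 'attitude': array([ 0.76125689, -0.00618762,  1.91187122])}
plunger_top 0.77 [0.4818 0.0107 0.0881] [331. 196.]
gearcase 0.98 [0.7222 0.2764 0.0396] [408. 313.]
gearcase 0.76 [ 0.5942 -0.0208  0.1038] [304. 219.]
gearcase 0.71 [0.5498 0.2357 0.0231] [405. 253.]
gearcase 0.65 [0.3463 0.2279 0.0393] [417. 195.]
gearcase 0.57 [ 0.3396 -0.1517  0.0297] [296. 167.]
indexer 0.89 [0.6294 0.0061 0.047 ] [310. 247.]
side {'position': array([-0.1403593 , -0.78551193,  0.7185815 ]), 'attitude': array([ 1.02143684, -0.01740492, -0.66323318])}
plunger_top 0.45 [0.479  0.0092 0.0899] [307. 213.]
gearcase 0.98 [0.6899 0.2612 0.0323] [311. 176.]
gearcase 0.84 [0.5348 0.2234 0.0299] [279. 194.]
gearcase 0.66 [ 0.3145 -0.1689  0.0236] [297. 293.]
gearcase 0.64 [0.3201 0.2006 0.0384] [222. 21
[... 2776 characters left out ...]
#############........ 289
214 ..........##################........ 289
215 ..........##################........ 289
216 ...........#################........ 289
217 ...........################......... 289
218 ............###############......... 289
219 ...............########.##.......... 289
220 ........................#........... 289
221 .................................... 289
222 .............#...................... 289
223 ...........##....................... 289
224 ...........#........................ 289
225 ...........#........................ 289
226 ...........##....................... 289
227 .................................... 289
228 .............#...................... 289
```

View pics/e_scene.png

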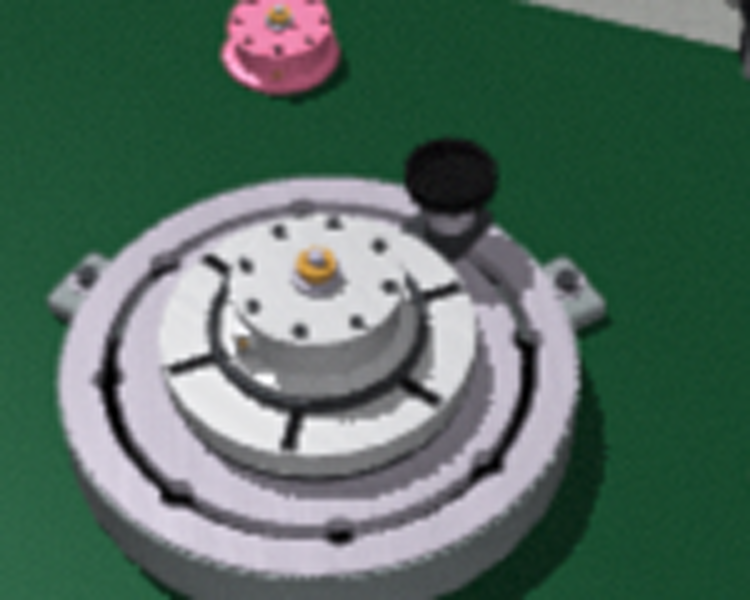

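View pics/e_side.png

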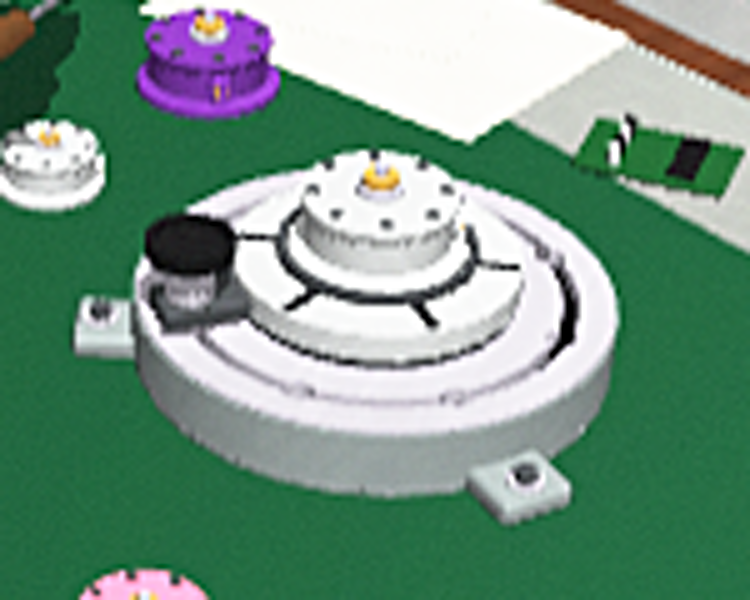

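View pics/wrist9.png

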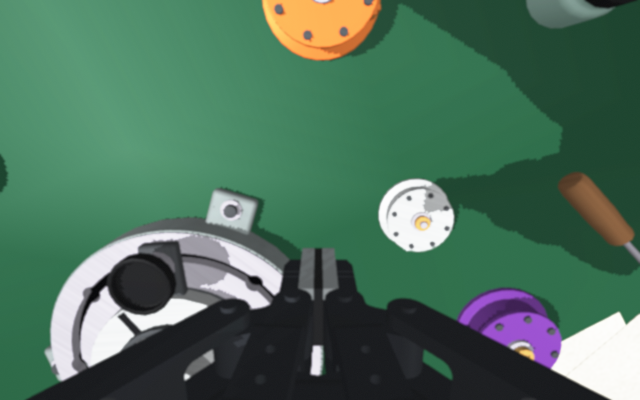

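Both views show the cap standing over the next hole at its full "out" height. In scene its top row is 188, against 186.5 predicted, which matches the +1 px offset seen at the start. The housing is upright in its nest, the bystanders look untouched and the hand is clear.

```bash
python3 -c "
from bench import *
print(job_done()); print(get_state()['time'])"
```

```text
the job is handed in; nothing more can be done
None
the job is handed in; nothing more can be done
```

The table is locked in the next hole counter-clockwise, the plunger has sprung out again, and the hand is clear. I handed the job in at about 12.3 s on the robot's clock. `job_done` reports no verdict.

**What I did:** I pressed the cap down about 11 mm with the shut fingertips (about 8 N). I turned the table to about 38° still pressing, then eased off. From there I pushed the inside of the cap's rim until the nose sprang up at the hole, then let the plunger out slowly and lifted clear.

**Final checks:**
- **Angle:** the index arm read 161.4°, against an expected 162° for the next hole. That is good to about a degree.
- **Plunger:** the spring still pushed with 6 N at tool height 88 mm and 0 N at 92 mm, so it followed the fingers out. The cap's height in the scene picture also matches "out".
- **Housing and bystanders:** the housing looks upright and seated in its nest, and the hand touches nothing. I did not measure the bystanders, but the hand stayed away from them and they look unmoved in the pictures.

**Disagreements:**
- The cap slipped about 9 mm behind the fingertips during the turn, which I corrected by pushing on the rim.
- In the side picture the cap's top edge sat about 1 pixel lower than at the start, while its bottom edge agreed. I took this as pixel noise.
- The side and scene cameras differed by 1–2 cm on single-view positions, so I relied on the hole pattern and the wrist camera.

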